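Free the covered filter port and fit the spare funnel

ROBOT

A 6-joint arm with a two-finger parallel gripper is mounted at the origin on the work surface. World frame = base frame: x ahead of the robot, y to its left, z up, the work surface at z = 0. Lengths are in m, angles in rad, forces in N, time in s.
With the tool pointing down it reaches from about 0.15 to 0.775 m from the base axis. Payload 6.1 kg.
Tool frame: the origin (TCP) lies on the front face of the gripper's body, between the roots of the fingers; the fingertips stand manip.finger_overhang ahead of it and the grasp point (between the pads) lies 54 mm ahead of it (manip.finger_overhang is the distance from the TCP to the fingertips, in m); z points along the fingers, y is the line along which they close (so a half turn about z gives the same grasp; the last joint's range is limited). The gripper opens to 85 mm and grips with 20 to 120 N. Pads are 22 mm wide; open, the fingers measure 114 mm over their backs; the gripper's body (76 mm by 85 mm) begins 54 mm behind the grasp point. The pads swing forward as they close: fully open they stand 13 mm farther back than shut.
Start: joints at [1.235, 0.126, -0.04, 1.405, 0, 1.571], TCP at [0.173, 0.496, 0.304] pointing down, gripper open.
Joint ranges: [-2.72, 2.72], [-0.95, 1.95], [-1.27, 1.35], [-1.78, 2.02], [-1.46, 1.47], [-3.14, 3.14]. Speed limits (rad/s): [2.39, 2.39, 3.01, 3.14, 3.14, 3.14].

INTERFACE

Orientations are given as a 3x3 rotation matrix whose columns are the frame's x, y, z axes.
In Python, from rig import sensors, eyes, sign_off, manip gives the robot as it stands.
- The arm moves only by the shell command python3 -m crank 'ROWS' [OPENING]. ROWS is JSON, a list of rows, each a list of 2 entries, a list of its own where there are three numbers: the shift along the tool's x, y, z each as a share of 1000 mm, from -1 to 1, then the turn, a rotation vector about the tool's x, y, z each as a share of 180 degrees, from -1 to 1. In form: [[[dx, dy, dz], [wx, wy, wz]], ...]. A call has 1 to 5 rows; each row is the pose to reach, as a shift and turn from the pose commanded when the call began, along the tool's axes at that moment, turning the shorter way round; what a row does not reach only later rows make up. A row lasts 1/10 s, in which the tool goes at most 50 mm and 8.59 degrees, less where a joint would pass 70% of its speed; a pose out of reach is approached as far as the arm can. A call with a number of a shift or a turn outside -1 to 1 is refused whole. A call with a gripper value outside its range is refused whole. OPENING is the closure, from 0 (fully open) to 1 (shut), set as the call begins (- or left out, the last holds). The fingers move at their own pace and stop on an object; the grip force is fixed at half the most. Time passes only in rows, so rows that repeat a pose let the fingers close. It gives the time, the measured TCP pose, the force, the opening and the grip force at its end, in the units of the state.
- sensors.sense(): the state, without advancing time (a new reading comes with each control period).
- eyes.grab_frame(name): name is "scene" or "side" or "wrist"; returns a dict with "img" (420x560x3 uint8, red, green, blue), "fx", "fy", "cx", "cy" (pixels), "view" (4x4, takes a point from world to camera coordinates); the wrist camera has in their place "mount" (4x4, takes a point from camera to tool coordinates, whose origin is the TCP and whose axes are the flange's). Camera axes: x right, y up, looking along -z (the intrinsics and any distortion apply to the point x, -y, -z); pixel columns grow to the right and rows downward; lengths in m; the calibration is good to about 2 mm. The wrist camera is an equidistant fisheye: a pixel r from the principal point sees the ray r / f radians off the axis. A picture is of the moment at which its call begins: read the wrist's pose just before it. There is no depth.
- sign_off(): hands the job in; it is judged then, once.
The state is a dict: "t": time; "joint_positions": joint angles; "joint_velocities": joint speeds; "joint_efforts": joint torques, N m; "tcp_pos": TCP position; "eef_rot": TCP orientation; "ft_force": force on the tool from outside, world axes, zero at the start; "torque": the same for the moment, N m; "width": finger opening in m; "grasp_force": force on a finger pad.
Only numpy, scipy, OpenCV 4.12 (cv2) and the standard library are available. Lean on these libraries where they do the work, as an engineer would, in place of code of your own. Each camera call takes 0.05 s, during which the arm holds its last target. There are 200 camera calls.

TASK

Somebody left a small beaker upside down over the free port of the filtration manifold. First clear the beaker away into the steel tray and let go of it, then push the spare funnel from the bench, upright, fully home onto the port this frees, without dropping or ramming it, and release it. Leave the funnel already fitted on the other port and the bottle, jar and dish where they stand.

Things in the scene. Friction and masses are not known exactly. Their poses are not given: they have to be found in the camera images.
- beaker: Small white plastic beaker left upside down over one spigot: outer diameter 44 mm, 58 mm tall, 4 mm bottom now on top, its 50 mm wide rim now at the foot, standing on the manifold's deck; about 60 g, wall 3 mm. Origin: centre of the rim plane (its underside as it stands), z up.
- spare_funnel: The funnel to be fitted, standing free on the bench: upright open-topped filter funnel of rigid plastic, 100 mm tall: a grey sleeve below (outer diameter 42 mm, bore 22 mm, 36 mm deep, open at the bottom), widening at 36 to 46 mm height to a white straight-sided bowl of 52 mm outer diameter (wall 3 mm) up to the rim; 140 g nominal; origin: centre of its underside (the sleeve's mouth), z up. 
- fitted_funnel: Bystander: identical funnel (100 mm tall, 52 mm bowl, 42 mm sleeve) already seated on the other spigot, to be left alone. Origin: centre of its underside, on the deck; z up.
- manifold: Fixed steel filtration manifold: flat-topped bar 70 mm (its x) by 280 mm (its y), deck 80 mm above the bench, on two feet (90 mm in its x), with two spigots on the deck 120 mm apart along its y, and small taps and their black handles reaching 57 mm from its axis on its -x side (below the deck). Origin: centre of its underside, on the bench.
- port_left (a point): Point on the manifold's deck at the centre of the foot of the left (manifold +y) spigot (seen from the robot when unturned): an upright steel stub 18 mm in diameter, 30 mm tall, its top 6 mm tapered to 10 mm. z up, 80 mm above the bench. A seated funnel's origin coincides with this point. Either port may be the covered one.
- port_right (a point): Point on the manifold's deck at the centre of the foot of the right (manifold -y) spigot (seen from the robot when unturned): an upright steel stub 18 mm in diameter, 30 mm tall, its top 6 mm tapered to 10 mm. z up, 80 mm above the bench. A seated funnel's origin coincides with this point. Either port may be the covered one.
- tray: Fixed shallow steel tray, 160 by 160 mm outside, walls 25 mm high and 4 mm thick, empty, floor about 4 mm thick. Origin: centre of its underside, on the bench; axes along its sides.
- bottle: Bystander: capped brown glass bottle, 48 mm diameter, 100 mm tall, standing near the spare funnel. Origin: centre of its underside.
- jar: Bystander: squat lidded clear jar, 60 mm diameter, 70 mm tall. Origin: centre of its underside.
- petri_dish: Bystander: flat covered dish, 94 mm diameter, 15 mm tall. Origin: centre of its underside.

How it is judged:
By the outcome, as a careful person would: the job done as asked, in the order asked, and still so for the second after the job is handed in, with the robot touching nothing.
It also fails if it takes over 64 s, if anything falls off the work surface, if the arm or the gripper's body presses on something with over 40 N, if the wrist force passes 120 N, or if a joint passes its speed limit or range.

## Working session

There is one attempt and no reset: what is moved stays moved. The work goes in short steps, Python scripts to look and compute and a shell command to move; the robot and the scene stay as the last step left them, time stands still between calls to the robot, and variables do not carry over. Pictures are saved under pics/ and viewed, at most 10 in all, crops included, and the job is handed in when it is done.

```bash
ls; mkdir -p pics
python3 - <<'E'
from rig import sensors, eyes, manip
import cv2,numpy as np
print(manip.finger_overhang)
s=sensors.sense();print(s['t'],s['tcp_pos'],np.round(s['eef_rot'],3),s['width'])
for n in ['scene','side']:
    f=eyes.grab_frame(n);cv2.imwrite(f'pics/{n}0.png',f['img'][:,:,::-1]);np.savez(f'{n}0.npz',**f)
    print({k:np.round(v,4).tolist() for k,v in f.items() if k!='img'})
f=eyes.grab_frame('wrist');print({k:np.round(v,4).tolist() for k,v in f.items() if k!='img'})
E
```

```text
pics
0.0726
0.0 [0.17289905 0.49542231 0.30312768] [[-0.944  0.33  -0.   ]
 [ 0.33   0.944 -0.001]
 [-0.    -0.002 -1.   ]] 0.08554858515003551
{'fx': 494.2688, 'fy': 494.2688, 'cx': 281.649, 'cy': 205.0133, 'view': [[0.8285, 0.56, -0.0003, -0.4465], [-0.4142, 0.6132, 0.6726, 0.1728], [0.3769, -0.5571, 0.74, -1.3663], [0.0, 0.0, 0.0, 1.0]]}
{'fx': 422.7643, 'fy': 422.7643, 'cx': 275.5986, 'cy': 201.0572, 'view': [[0.984, -0.1776, -0.0151, -0.5222], [0.1244, 0.6234, 0.7719, -0.1364], [-0.1277, -0.7615, 0.6355, -0.8656], [0.0, 0.0, 0.0, 1.0]]}
{'fx': 325.1923, 'fy': 325.1923, 'cx': 278.5503, 'cy': 209.1895, 'mount': [[0.0007, 0.9566, 0.2915, 0.075], [1.0, -0.0008, 0.0003, -0.001], [0.0005, 0.2915, -0.9566, -0.0698], [0.0, 0.0, 0.0, 1.0]]}
```

View pics/scene0.png

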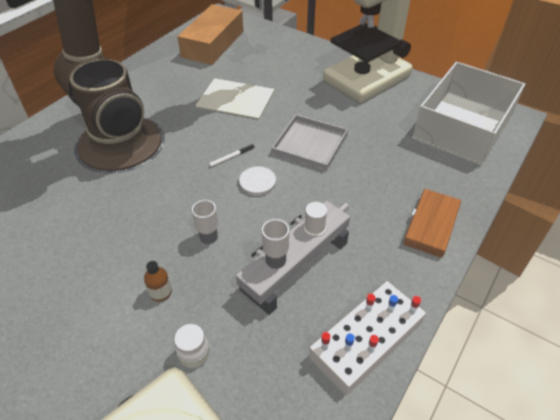

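View pics/side0.png

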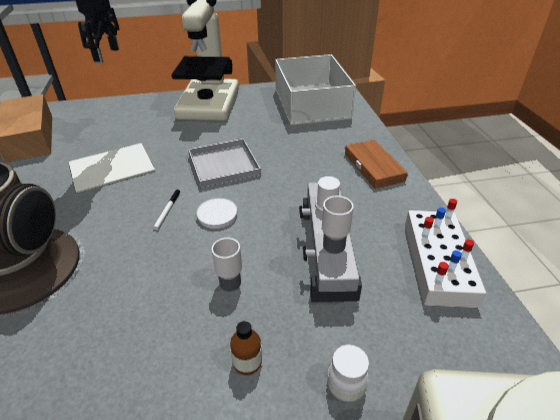

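Scene view: the beaker is at about (316,215), the fitted funnel at (276,240), the spare at (205,220), the tray at (311,141), the bottle at (157,282) and the dish at (257,181). The side view has the beaker at (328,190), the fitted funnel at (337,222), the spare at (228,262) and the tray at (224,163). Next I'll take enlarged crops to get precise pixels.

```bash
cat > h.py <<'E'
import numpy as np,cv2
F={n:dict(np.load(f'{n}0.npz')) for n in ['scene','side']}
def proj(f,P):
    P=np.atleast_2d(P);c=P@f['view'][:3,:3].T+f['view'][:3,3]
    return np.c_[f['cx']-f['fx']*c[:,0]/c[:,2], f['cy']+f['fy']*c[:,1]/c[:,2]]
def back(f,u,v,z):
    R=f['view'][:3,:3];o=-R.T@f['view'][:3,3]
    d=R.T@np.array([(u-f['cx'])/f['fx'],-(v-f['cy'])/f['fy'],-1.]);return o+d*(z-o[2])/d[2]
def circ(x,y,z,r,n=60):
    a=np.linspace(0,2*np.pi,n);return np.c_[x+r*np.cos(a),y+r*np.sin(a),0*a+z]
E
python3 - <<'E'
from h import *
px={'scene':{'beaker':(316,211,.138),'fit':(276,231,.18),'spare':(205,209,.1),'tray':(311,141,.015),'bottle':(159,295,0),'jar':(191,340,.07),'dish':(257,179,.015)},
'side':{'beaker':(328,185,.138),'fit':(337,206,.18),'spare':(227,246,.1),'tray':(224,163,.015),'dish':(217,212,.015),'bottle':(247,365,0),'jar':(350,360,.07)}}
for n in px:
  for k,v in px[n].items(): print(n,k,back(F[n],*v)[:2].round(4))
a=cv2.resize(F['scene']['img'][100:300,185:360,::-1],None,fx=2.25,fy=2.25,interpolation=2)
b=cv2.resize(F['side']['img'][130:330,185:360,::-1],None,fx=2.25,fy=2.25,interpolation=2)
cv2.imwrite('pics/c1.png',np.hstack([a,b]))
E
```

```text
scene beaker [ 0.6386 -0.0218]
scene fit [ 0.6204 -0.1392]
scene spare [ 0.4212 -0.121 ]
scene tray [0.4427 0.2853]
scene bottle [ 0.4304 -0.2991]
scene jar [ 0.5853 -0.3609]
scene dish [0.4071 0.0839]
side beaker [ 0.6335 -0.0274]
side fit [ 0.6149 -0.1403]
side spare [ 0.4214 -0.1195]
side tray [0.4414 0.2741]
side dish [0.4088 0.0785]
side bottle [ 0.4293 -0.2981]
side jar [ 0.5784 -0.3584]
```

View pics/c1.png

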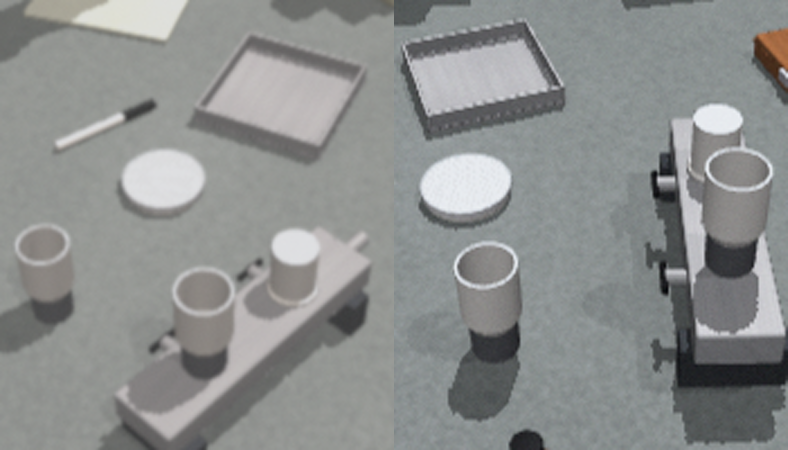

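The crop gives scene beaker top (316.1,209.3), fitted rim (276.1,232.4), spare rim (204.6,211.1), and side (328.1,184.7), (337.9,210), (226.3,250.9). The beaker is on the left port.

```bash
cat >> h.py <<'E'
def to(x,y,z,yaw=None):
    """print shift/turn (tool axes, command units) to world target; yaw = angle (deg) of tool y; keeps tool pointing down"""
    from rig import sensors
    from scipy.spatial.transform import Rotation as Ro
    s=sensors.sense();R=np.array(s['eef_rot']);d=R.T@(np.array([x,y,z])-s['tcp_pos'])
    w=np.zeros(3)
    if yaw is not None:
        a=np.radians(yaw);T=np.array([[-np.sin(a),np.cos(a),0],[np.cos(a),np.sin(a),0],[0,0,-1]]).T
        T=np.c_[[-np.sin(a),np.cos(a),0],[np.cos(a),np.sin(a),0],[0,0,-1]]
        w=Ro.from_matrix(R.T@T).as_rotvec()/np.pi
    print('t',round(s['t'],2),'tcp',np.round(s['tcp_pos'],4),'F',np.round(s['ft_force'],1),'w',round(s['width'],4),'| shift',d.round(4),'turn',w.round(4))
E
python3 - <<'E'
from h import *
from scipy.optimize import least_squares
m={'beaker':((316.1,209.3),(328.1,184.7),.138),'fit':((276.1,232.4),(337.9,210),.18),'spare':((204.6,211.1),(226.3,250.9),.1)}
out={}
for k,(a,b,z) in m.items():
    r=least_squares(lambda p:np.r_[proj(F['scene'],[*p,z])[0]-a,proj(F['side'],[*p,z])[0]-b],[.6,0]);out[k]=r.x
    print(k,r.x.round(4),r.fun.round(1))
d=out['beaker']-out['fit'];print('spacing',np.hypot(*d),'manifold yaw',np.degrees(np.arctan2(-d[0],d[1])))
to(*out['beaker'],.27,np.degrees(np.arctan2(-d[0],d[1])))
E
```

```text
beaker [ 0.636  -0.0208] [-0.9  0.9  0.2 -1.8]
fit [ 0.6183 -0.1443] [-2.6 -0.1  1.7 -2.8]
spare [ 0.4211 -0.1282] [-1.8 -0.1  1.  -1.5]
spacing 0.1247080051015423 manifold yaw -8.148982449611715
t 0.15 tcp [0.1729 0.4955 0.3033] F [ 0.   0.3 -0. ] w 0.0852 | shift [-0.6073 -0.3348  0.0337] turn [-3.000e-04  3.000e-04  4.384e-01]
```

```bash
python3 -m crank '[[[-0.0436,-0.0241,0.002],[0,0,0.0477]],[[-0.087,-0.048,0.004],[0,0,0.095]],[[-0.13,-0.072,0.006],[0,0,0.143]],[[-0.174,-0.096,0.008],[0,0,0.19]],[[-0.218,-0.12,0.01],[0,0,0.238]]]' 0; python3 -c "
from h import *
to(.636,-.021,.27,-8.1)"
```

```text
t: 0.65
tcp_pos: [0.3398, 0.3091, 0.2937]
eef_rot: [[-0.464, 0.886, 0.0], [0.886, 0.464, -0.0], [-0.0, 0.0, -1.0]]
ft_force: [0.6, 0.4, 0.4]
width: 0.0852
grasp_force: 0.0
t 0.65 tcp [0.3398 0.3091 0.2937] F [0.6 0.4 0.4] w 0.0852 | shift [-0.4299  0.1091  0.0237] turn [0.     0.     0.1986]
```

```bash
python3 -m crank '[[[-0.43,0.109,0.024],[0,0,0.1986]],[[-0.43,0.109,0.024],[0,0,0.1986]],[[-0.43,0.109,0.024],[0,0,0.1986]],[[-0.43,0.109,0.024],[0,0,0.1986]],[[-0.43,0.109,0.024],[0,0,0.1986]]]'; python3 -c "
from h import *
to(.636,-.021,.27,-8.1)"
```

```text
t: 1.15
tcp_pos: [0.5077, 0.1239, 0.2802]
eef_rot: [[0.139, 0.99, -0.0], [0.99, -0.139, 0.0], [0.0, -0.0, -1.0]]
ft_force: [0.1, 0.8, 0.5]
width: 0.0855
grasp_force: 0.0
t 1.15 tcp [0.5077 0.1239 0.2802] F [0.1 0.8 0.5] w 0.0855 | shift [-0.1256  0.1473  0.0102] turn [-0.     -0.0001  0.0005]
```

```bash
python3 -m crank '[[[-0.1256,0.1473,0.01],[0,0,0]],[[-0.1256,0.1473,0.01],[0,0,0]],[[-0.1256,0.1473,0.01],[0,0,0]],[[-0.1256,0.1473,0.01],[0,0,0]],[[-0.1256,0.1473,0.01],[0,0,0]]]'
cat >> h.py <<'E'
def wrist(name):
    from rig import sensors,eyes
    s=sensors.sense();f=eyes.grab_frame('wrist');cv2.imwrite(f'pics/{name}.png',f['img'][:,:,::-1])
    np.savez(f'{name}.npz',mount=f['mount'],fx=f['fx'],cx=f['cx'],cy=f['cy'],p=s['tcp_pos'],R=s['eef_rot']);return s
def wback(name,u,v,z):
    f=np.load(f'{name}.npz');d=np.array([u-f['cx'],-(v-f['cy'])]);r=np.hypot(*d);t=r/f['fx']
    c=np.r_[d/max(r,1e-9)*np.sin(t),-np.cos(t)];M=f['mount'];R=f['R']
    ray=R@M[:3,:3]@c;o=f['p']+R@M[:3,3];return o+ray*(z-o[2])/ray[2]
E
python3 -c "
from h import *
wrist('w1');to(.636,-.021,.175,-8.1)"
```

```text
t: 1.65
tcp_pos: [0.6381, -0.0227, 0.2678]
eef_rot: [[0.14, 0.99, -0.002], [0.99, -0.14, -0.001], [-0.001, -0.002, -1.0]]
ft_force: [0.3, 0.9, 0.8]
width: 0.0856
grasp_force: 0.0
t 1.7 tcp [ 0.6367 -0.0208  0.2684] F [-0.7  0.6 -0.5] w 0.0854 | shift [-0.0002 -0.0004  0.0934] turn [-0.0008  0.0001  0.0007]
```

View pics/w1.png

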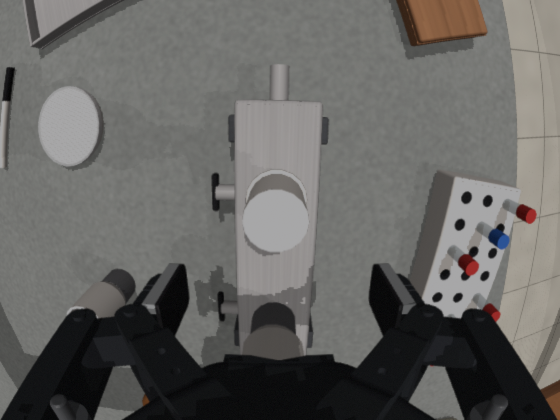

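Wrist: beaker top circle is centred at (275.5,220), and the deck's far corners are at (236,102) and (321,102).

```bash
python3 -c "
from h import *
b=wback('w1',275.5,220,.138);print(b, wback('w1',236,102,.08),wback('w1',321,102,.08))
print(wback('w1',253,220,.138),wback('w1',308,220,.138),wback('w1',275.5,188,.138),wback('w1',275.5,252,.138))
to(b[0],b[1],.172,-8.1)"
```

```text
[ 0.63577298 -0.0172974   0.138     ] [0.61540497 0.06358714 0.08      ] [0.68125    0.05429687 0.08      ]
[ 0.62127788 -0.01528144  0.138     ] [ 0.65669862 -0.02025002  0.138     ] [0.6388034  0.00379245 0.138     ] [ 0.63251638 -0.03986806  0.138     ]
t 1.7 tcp [ 0.6367 -0.0208  0.2684] F [-0.7  0.6 -0.5] w 0.0854 | shift [ 0.0034 -0.0011  0.0964] turn [-0.0008  0.0001  0.0007]
```

```bash
python3 -m crank '[[[0.002,-0.001,0.03],[0,0,0]],[[0.002,-0.001,0.06],[0,0,0]],[[0.002,-0.001,0.08],[0,0,0]],[[0.002,-0.001,0.093],[0,0,0]],[[0.002,-0.001,0.093],[0,0,0]]]' 0 && python3 -m crank '[[[0,0,0],[0,0,0]],[[0,0,0],[0,0,0]],[[0,0,0],[0,0,0]],[[0,0,0],[0,0,0]],[[0,0,0],[0,0,0]]]' 1 && python3 -m crank '[[[0,0,0],[0,0,0]],[[0,0,0],[0,0,0]],[[0,0,0],[0,0,0]],[[0,0,0],[0,0,0]],[[0,0,0],[0,0,0]]]' 1
```

```text
t: 2.2
tcp_pos: [0.6336, -0.0157, 0.1757]
eef_rot: [[0.134, 0.991, -0.003], [0.991, -0.134, 0.0], [-0.0, -0.003, -1.0]]
ft_force: [-0.5, 0.1, 0.1]
width: 0.0857
grasp_force: 0.0
t: 2.7
tcp_pos: [0.6356, -0.0164, 0.1791]
eef_rot: [[0.135, 0.991, 0.003], [0.991, -0.135, 0.0], [0.001, 0.003, -1.0]]
ft_force: [-0.4, 1.0, 5.4]
width: 0.0428
grasp_force: 60.6
t: 3.2
tcp_pos: [0.6356, -0.0164, 0.1791]
eef_rot: [[0.135, 0.991, 0.003], [0.991, -0.135, 0.0], [0.001, 0.003, -1.0]]
ft_force: [0.2, 0.5, 6.6]
width: 0.0426
grasp_force: 60.6
```

```bash
python3 -m crank '[[[0,0,-0.015],[0,0,0]],[[0,0,-0.035],[0,0,0]],[[0,0,-0.065],[0,0,0]],[[0,0,-0.1],[0,0,0]],[[0,0,-0.12],[0,0,0]]]' 1; python3 -c "
from h import *
for n,p in [('scene',(311,141)),('side',(224,163))]: print(back(F[n],*p,.02))
# tray corners (top rim) from crop
for c in [(253,36),(364,70),(318,156),(196,106)]: print('sc',back(F['scene'],185+c[0]/2.25,100+c[1]/2.25,.025).round(3))
for c in [(403,52),(527,21),(563,90),(430,120)]: print('si',back(F['side'],185+(c[0]-394)/2.25,130+c[1]/2.25,.025).round(3))
to(.442,.28,.28,-8.1)"
```

```text
t: 3.7
tcp_pos: [0.6353, -0.0165, 0.3006]
eef_rot: [[0.136, 0.991, 0.003], [0.991, -0.136, -0.0], [0.0, 0.003, -1.0]]
ft_force: [0.4, -0.4, 0.2]
width: 0.0422
grasp_force: 60.9
[0.44560627 0.28021015 0.02      ]
[0.44120773 0.2666731  0.02      ]
sc [0.359 0.346 0.025]
sc [0.508 0.366 0.025]
sc [0.539 0.203 0.025]
sc [0.376 0.196 0.025]
si [0.352 0.326 0.025]
si [0.507 0.366 0.025]
si [0.529 0.209 0.025]
si [0.378 0.182 0.025]
t 3.7 tcp [ 0.6353 -0.0165  0.3006] F [ 0.4 -0.4  0.2] w 0.0422 | shift [ 0.2676 -0.2317  0.0199] turn [ 0.001  -0.0001  0.0017]
```

```bash
python3 -m crank '[[[0.035,-0.031,0],[0,0,0]],[[0.075,-0.065,0],[0,0,0]],[[0.113,-0.097,0],[0,0,0]],[[0.151,-0.13,0],[0,0,0]],[[0.189,-0.163,0],[0,0,0]]]' 1;  python3 -m crank '[[[0.03,-0.027,0.02],[0,0,0]],[[0.06,-0.054,0.045],[0,0,0]],[[0.075,-0.067,0.09],[0,0,0]],[[0.075,-0.067,0.12],[0,0,0]],[[0.075,-0.067,0.15],[0,0,0]]]' 1; python3 -c "
from h import *
to(.444,.276,.103,-8.1)"
```

```text
t: 4.2
tcp_pos: [0.4993, 0.1917, 0.2977]
eef_rot: [[0.136, 0.991, 0.001], [0.991, -0.136, 0.0], [0.0, 0.001, -1.0]]
ft_force: [-0.0, 1.3, -1.3]
width: 0.042
grasp_force: 61.0
t: 4.7
tcp_pos: [0.4435, 0.2745, 0.1463]
eef_rot: [[0.134, 0.991, 0.0], [0.991, -0.134, -0.0], [-0.0, 0.0, -1.0]]
ft_force: [0.2, -0.1, -0.1]
width: 0.0425
grasp_force: 61.0
t 4.7 tcp [0.4435 0.2745 0.1463] F [ 0.2 -0.1 -0.1] w 0.0425 | shift [0.0015 0.0003 0.0433] turn [ 0.     -0.      0.0024]
```

```bash
python3 -m crank '[[[0,0,0.015],[0,0,0]],[[0,0,0.028],[0,0,0]],[[0,0,0.036],[0,0,0]],[[0,0,0.041],[0,0,0]],[[0,0,0.043],[0,0,0]]]' 1;  python3 -m crank '[[[0,0,0],[0,0,0]],[[0,0,0],[0,0,0]]]' 1
```

```text
t: 5.2
tcp_pos: [0.4446, 0.2739, 0.1045]
eef_rot: [[0.136, 0.991, 0.0], [0.991, -0.136, 0.0], [0.0, 0.0, -1.0]]
ft_force: [0.2, -0.1, -0.1]
width: 0.0425
grasp_force: 61.0
t: 5.4
tcp_pos: [0.4447, 0.274, 0.1051]
eef_rot: [[0.136, 0.991, 0.001], [0.991, -0.136, 0.001], [0.001, 0.001, -1.0]]
ft_force: [0.5, -0.1, -0.2]
width: 0.042
grasp_force: 61.0
```

Not touching yet, so I'll go down a few more millimetres in small steps.

```bash
python3 -m crank '[[[0,0,0.001],[0,0,0]],[[0,0,0.002],[0,0,0]],[[0,0,0.003],[0,0,0]],[[0,0,0.003],[0,0,0]]]' 1;  python3 -m crank '[[[0,0,0.001],[0,0,0]],[[0,0,0.002],[0,0,0]],[[0,0,0.003],[0,0,0]],[[0,0,0.003],[0,0,0]]]' 1
```

```text
t: 5.8
tcp_pos: [0.4447, 0.274, 0.103]
eef_rot: [[0.135, 0.991, 0.001], [0.991, -0.135, 0.001], [0.001, 0.001, -1.0]]
ft_force: [-2.9, -2.3, 10.8]
width: 0.0424
grasp_force: 62.1
t: 6.2
tcp_pos: [0.4446, 0.2741, 0.1029]
eef_rot: [[0.136, 0.991, 0.003], [0.991, -0.136, 0.002], [0.002, 0.002, -1.0]]
ft_force: [-9.8, -6.8, 34.1]
width: 0.0422
grasp_force: 64.6
```

```bash
python3 -m crank '[[[0,0,-0.003],[0,0,0]],[[0,0,-0.0045],[0,0,0]],[[0,0,-0.0045],[0,0,0]]]' 1;  python3 -m crank '[[[0,0,0],[0,0,0]],[[0,0,0],[0,0,0]],[[0,0,0],[0,0,0]],[[0,0,0],[0,0,0]],[[0,0,0],[0,0,0]]]' 0; python3 -m crank '[[[0,0,-0.02],[0,0,0]],[[0,0,-0.05],[0,0,0]],[[0,0,-0.09],[0,0,0]],[[0,0,-0.13],[0,0,0]],[[0,0,-0.17],[0,0,0]]]' 0; python3 -c "
from h import *
to(.636,-.02,.27,-8.1)"
```

```text
t: 6.5
tcp_pos: [0.4445, 0.274, 0.1031]
eef_rot: [[0.135, 0.991, 0.001], [0.991, -0.135, 0.0], [0.0, 0.0, -1.0]]
ft_force: [-0.1, 0.2, 6.5]
width: 0.0423
grasp_force: 61.7
t: 7.0
tcp_pos: [0.4443, 0.2739, 0.1028]
eef_rot: [[0.135, 0.991, -0.0], [0.991, -0.135, -0.0], [-0.0, -0.0, -1.0]]
ft_force: [0.1, 0.7, 0.1]
width: 0.0852
grasp_force: 0.0
t: 7.5
tcp_pos: [0.4441, 0.2737, 0.2745]
eef_rot: [[0.135, 0.991, -0.0], [0.991, -0.135, -0.0], [-0.0, -0.0, -1.0]]
ft_force: [-0.3, 1.2, 0.1]
width: 0.0855
grasp_force: 0.0
t 7.5 tcp [0.4441 0.2737 0.2745] F [-0.3  1.2  0.1] w 0.0855 | shift [-0.265   0.2299  0.0045] turn [-0.      0.      0.0018]
```

Now I'll look straight at the freed port from above before picking up the funnel. The hover sits slightly toward +y so the spigot is in view.

```bash
python3 -m crank '[[[-0.265,0.23,0.0045],[0,0,0.0018]],[[-0.265,0.23,0.0045],[0,0,0.0018]],[[-0.265,0.23,0.0045],[0,0,0.0018]],[[-0.265,0.23,0.0045],[0,0,0.0018]],[[-0.265,0.23,0.0045],[0,0,0.0018]]]' 0 >/dev/null; python3 -m crank '[[[-0.075,0.065,0],[0,0,0]],[[-0.075,0.065,0],[0,0,0]],[[-0.075,0.065,0],[0,0,0]],[[-0.075,0.065,0],[0,0,0]],[[-0.075,0.065,0],[0,0,0]]]' 0;python3 -c "
from h import *
wrist('w2')
a=cv2.imread('pics/w2.png');cv2.imwrite('pics/w2c.png',cv2.resize(a[80:330,140:420],None,fx=2.4,fy=2.4,interpolation=2))
from rig import eyes
f=eyes.grab_frame('scene');cv2.imwrite('pics/s2.png',f['img'][:,:,::-1])
to(.421,-.125,.27,-8.1)"
```

```text
t: 8.5
tcp_pos: [0.6345, -0.0183, 0.2696]
eef_rot: [[0.141, 0.99, -0.001], [0.99, -0.141, 0.0], [0.0, -0.001, -1.0]]
ft_force: [0.5, 0.5, -0.4]
width: 0.0856
grasp_force: 0.0
t 8.6 tcp [ 0.6344 -0.0176  0.27  ] F [-0.1 -0.6 -0.5] w 0.0855 | shift [-0.1361 -0.1963 -0.    ] turn [ 0.     -0.0001  0.0005]
```

View pics/w2c.png

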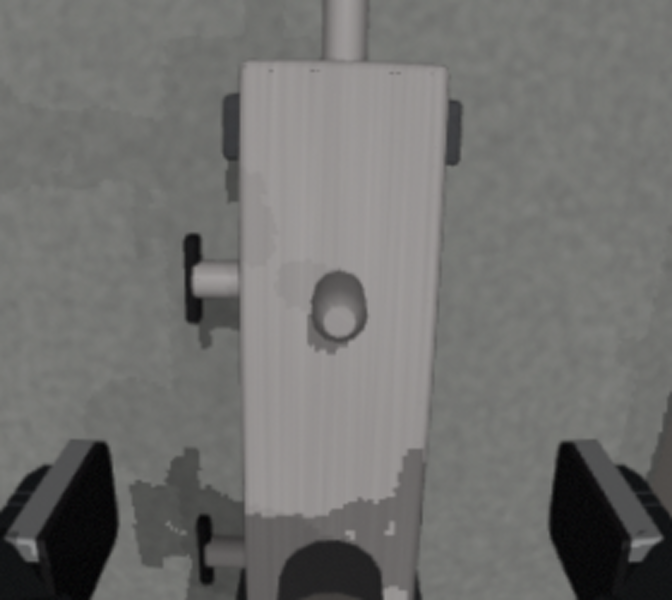

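Spigot's flat top is centred at crop (340,321), which is full-frame (281.7,213.8). Deck's far corners are at crop (243,62) and (447,68).

```bash
python3 -c "
from h import *
print(wback('w2',281.7,213.8,.110))
print(wback('w2',140+243/2.4,80+62/2.4,.08),wback('w2',140+447/2.4,80+68/2.4,.08))"
python3 -m crank '[[[-0.136,-0.196,0],[0,0,0]],[[-0.136,-0.196,0],[0,0,0]],[[-0.136,-0.196,0],[0,0,0]],[[-0.136,-0.196,0],[0,0,0]],[[-0.136,-0.196,0],[0,0,0]]]' 0; python3 -c "
from h import *
wrist('w3')
to(.421,-.125,.27,-8.1)
b=cv2.imread('pics/w3.png')[40:340,80:480];a=cv2.imread('pics/s2.png')[80:330,150:400]
cv2.imwrite('pics/c3.png',np.hstack([cv2.resize(b,(560,420),interpolation=2),cv2.resize(a,(240,420)) ]))"
```

```text
[ 0.63589587 -0.01858792  0.11      ]
[0.61557863 0.06461518 0.08      ] [0.68175308 0.05346413 0.08      ]
t: 9.1
tcp_pos: [0.4189, -0.1252, 0.27]
eef_rot: [[0.139, 0.99, 0.001], [0.99, -0.139, -0.0], [-0.0, 0.001, -1.0]]
ft_force: [0.4, -0.9, 0.1]
width: 0.0852
grasp_force: 0.0
t 9.15 tcp [ 0.4151 -0.1264  0.2704] F [-3.6  1.1 -0.4] w 0.0854 | shift [0.0022 0.0057 0.0004] turn [-0.0006  0.0006 -0.0001]
```

View pics/c3.png

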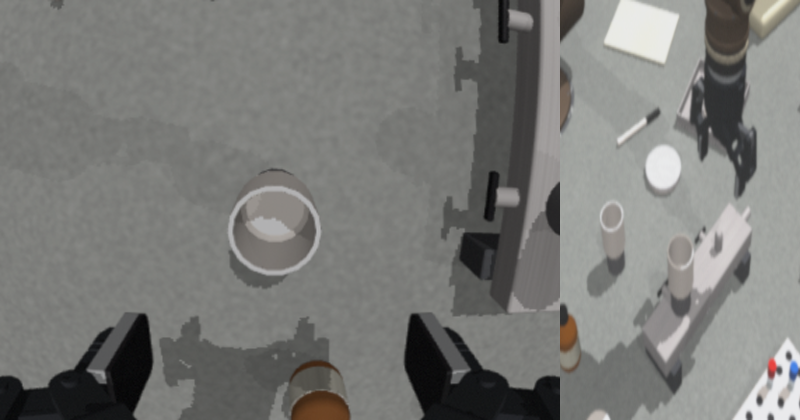

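Rim is centred at crop (274.5,230), full-frame (276.1,204.3). The bottle shoulder is at about full-frame (307,328). The scene inset shows the port bare.

```bash
python3 -c "
from h import *
f=np.load('w3.npz');print(f['p'],f['R'].round(4).tolist())
b=wback('w3',276.1,204.3,.1);print(b,wback('w3',307,328,.08))
to(b[0],b[1],.133,-8.1)"
```

```text
[ 0.41891637 -0.12523716  0.27004145] [[0.1392, 0.9903, 0.0006], [0.9903, -0.1392, -0.0005], [-0.0004, 0.0006, -1.0]]
[ 0.41688637 -0.12082767  0.1       ] [ 0.42825812 -0.25727559  0.08      ]
t 9.15 tcp [ 0.4151 -0.1264  0.2704] F [-3.6  1.1 -0.4] w 0.0854 | shift [0.006  0.0013 0.1374] turn [-0.0006  0.0006 -0.0001]
```

```bash
python3 -m crank '[[[0.004,0,0.04],[0,0,0]],[[0.004,0,0.08],[0,0,0]],[[0.004,0,0.11],[0,0,0]],[[0.004,0,0.13],[0,0,0]],[[0.004,0,0.138],[0,0,0]]]' 0 ; python3 -m crank '[[[0,0,0],[0,0,0]],[[0,0,0],[0,0,0]]]' 0; python3 -c "
from h import *
wrist('w4');to(.4185,-.122,.132,-8.1)
cv2.imwrite('pics/w4c.png',cv2.resize(cv2.imread('pics/w4.png')[60:360,80:480],None,fx=1.6,fy=1.6,interpolation=2))"
```

```text
t: 9.65
tcp_pos: [0.421, -0.1206, 0.1301]
eef_rot: [[0.139, 0.99, -0.002], [0.99, -0.139, 0.001], [0.0, -0.002, -1.0]]
ft_force: [-0.3, 0.4, -0.6]
width: 0.0855
grasp_force: 0.0
t: 9.85
tcp_pos: [0.4228, -0.1216, 0.1328]
eef_rot: [[0.14, 0.99, 0.002], [0.99, -0.14, -0.0], [-0.0, 0.002, -1.0]]
ft_force: [0.7, 0.7, 0.2]
width: 0.0853
grasp_force: 0.0
t 9.9 tcp [ 0.4231 -0.1218  0.1331] F [ 0.5  0.5 -0.1] w 0.0851 | shift [-0.0009 -0.0045  0.0011] turn [0.0007 0.0001 0.0002]
```

View pics/w4c.png

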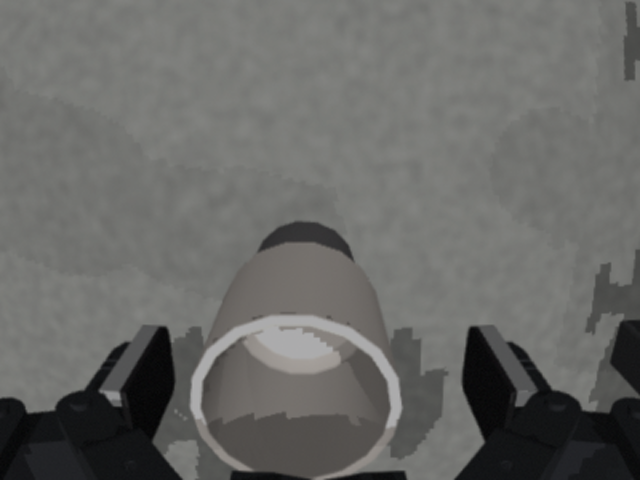

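Rim spans crop 191–402 by 314–479, centred at full-frame (265.3,307.5), left of the finger midpoint at crop column 318. I need to shift along −y of the tool.

```bash
python3 -c "
from h import *
P=[wback('w4',80+u/1.6,60+v/1.6,.1) for u,v in [(191,393),(402,393),(296,314),(296,479)]]
print(np.round(P,4));c=np.mean(P,0);c=np.r_[(P[0]+P[1])[:2]/2];c2=(P[2]+P[3])[:2]/2;print(c,c2)
to(*c2,.132,-8.1);to(*c,.132,-8.1)"
```

```text
[[ 0.3925 -0.1138  0.1   ]
 [ 0.4424 -0.1204  0.1   ]
 [ 0.4209 -0.096   0.1   ]
 [ 0.4132 -0.1442  0.1   ]]
[ 0.41747755 -0.11708461] [ 0.41705157 -0.12012888]
t 9.9 tcp [ 0.4231 -0.1218  0.1331] F [ 0.5  0.5 -0.1] w 0.0851 | shift [ 0.0008 -0.0062  0.0011] turn [0.0007 0.0001 0.0002]
t 9.9 tcp [ 0.4231 -0.1218  0.1331] F [ 0.5  0.5 -0.1] w 0.0851 | shift [ 0.0038 -0.0062  0.0011] turn [0.0007 0.0001 0.0002]
```

```bash
python3 -m crank '[[[0.001,-0.003,0],[0,0,0]],[[0.0015,-0.006,0],[0,0,0]],[[0.0015,-0.006,0],[0,0,0]],[[0.0015,-0.006,0],[0,0,0]]]' 0 ; python3 -m crank '[[[0,0,0],[0,0,0]],[[0,0,0],[0,0,0]],[[0,0,0],[0,0,0]],[[0,0,0],[0,0,0]],[[0,0,0],[0,0,0]]]' 1;  python3 -m crank '[[[0,0,0],[0,0,0]],[[0,0,0],[0,0,0]],[[0,0,0],[0,0,0]]]' 1
```

```text
t: 10.3
tcp_pos: [0.4165, -0.1195, 0.132]
eef_rot: [[0.141, 0.99, 0.0], [0.99, -0.141, -0.0], [-0.0, 0.0, -1.0]]
ft_force: [0.3, 0.7, 0.9]
width: 0.0855
grasp_force: 0.0
t: 10.8
tcp_pos: [0.4167, -0.1196, 0.132]
eef_rot: [[0.141, 0.99, 0.0], [0.99, -0.141, -0.0], [-0.0, 0.0, -1.0]]
ft_force: [-1.0, 0.9, 5.2]
width: 0.0517
grasp_force: 62.0
t: 11.1
tcp_pos: [0.4167, -0.1196, 0.1321]
eef_rot: [[0.141, 0.99, 0.001], [0.99, -0.141, -0.0], [-0.0, 0.001, -1.0]]
ft_force: [-0.5, 1.3, 4.9]
width: 0.0512
grasp_force: 62.0
```

```bash
python3 -m crank '[[[0,0,-0.015],[0,0,0]],[[0,0,-0.045],[0,0,0]],[[0,0,-0.085],[0,0,0]],[[0,0,-0.125],[0,0,0]],[[0,0,-0.15],[0,0,0]]]' 1 ; python3 -m crank '[[[0,0,0],[0,0,0]]]' 1; python3 -c "
from h import *
wrist('w5');to(.636,-.019,.282,-8.1)
cv2.imwrite('pics/w5c.png',cv2.resize(cv2.imread('pics/w5.png')[60:360,80:480],None,fx=1.6,fy=1.6,interpolation=2))"
```

```text
t: 11.6
tcp_pos: [0.4168, -0.1196, 0.2841]
eef_rot: [[0.141, 0.99, 0.002], [0.99, -0.141, -0.001], [-0.0, 0.002, -1.0]]
ft_force: [0.4, 0.9, -2.2]
width: 0.0511
grasp_force: 63.0
t: 11.7
tcp_pos: [0.4178, -0.1199, 0.2849]
eef_rot: [[0.141, 0.99, 0.005], [0.99, -0.141, -0.002], [-0.001, 0.005, -1.0]]
ft_force: [-0.7, 0.1, -1.3]
width: 0.0515
grasp_force: 63.1
t 11.75 tcp [ 0.4172 -0.1197  0.2827] F [-0.7 -0.1 -1.2] w 0.0511 | shift [0.1305 0.2025 0.0011] turn [ 0.0008  0.0001 -0.    ]
```

View pics/w5c.png

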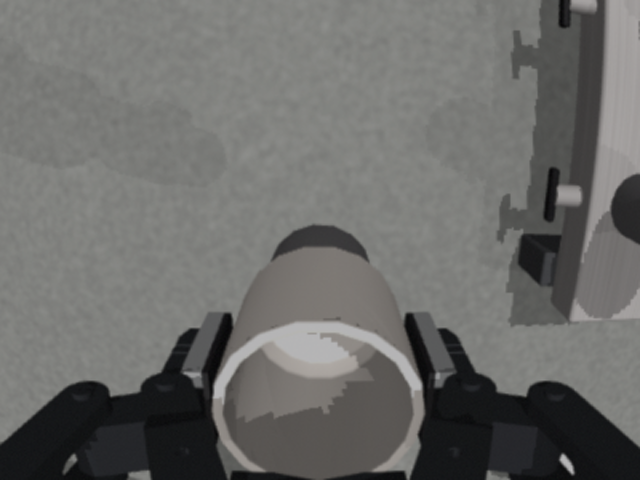

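Funnel is held upright and centred between the pads: rim at crop (213–424, top 320), sleeve foot in line at column 320.

```bash
python3 -c "
from h import *
f=np.load('w5.npz');p=f['p'];R=f['R']
for u,v in [(213,400),(424,400),(318.5,320),(318.5,484)]: print((R.T@(wback('w5',80+u/1.6,60+v/1.6,p[2]-.032)-p)).round(4))"
python3 -m crank '[[[0.05,0,0],[0,0,0]],[[0.09,0.025,0],[0,0,0]],[[0.12,0.06,0],[0,0,0]],[[0.1305,0.105,0],[0,0,0]],[[0.1305,0.15,0],[0,0,0]]]' 1 ; python3 -m crank '[[[0,0.03,0],[0,0,0]],[[0,0.045,0],[0,0,0]],[[0,0.052,0],[0,0,0]],[[0,0.052,0],[0,0,0]],[[0,0.052,0],[0,0,0]]]' 1; python3 -c "
from h import *
to(.636,-.019,.25,-8.1)"
```

```text
[ 0.0023 -0.0257  0.0319]
[0.0022 0.0246 0.0321]
[ 0.024  -0.0006  0.032 ]
[-0.0248 -0.0005  0.032 ]
t: 12.25
tcp_pos: [0.5844, -0.0095, 0.2793]
eef_rot: [[0.138, 0.99, -0.003], [0.99, -0.138, 0.0], [0.0, -0.003, -1.0]]
ft_force: [0.9, 0.4, -0.3]
width: 0.0516
grasp_force: 63.2
t: 12.75
tcp_pos: [0.634, -0.0187, 0.2809]
eef_rot: [[0.141, 0.99, -0.002], [0.99, -0.141, 0.0], [-0.0, -0.002, -1.0]]
ft_force: [-0.6, 0.5, -1.8]
width: 0.0516
grasp_force: 63.2
t 12.75 tcp [ 0.634  -0.0187  0.2809] F [-0.6  0.5 -1.8] w 0.0516 | shift [0.     0.0021 0.0309] turn [-0.0006  0.0001 -0.0001]
```

```bash
python3 -m crank '[[[0,0.001,0.01],[0,0,0]],[[0,0.001,0.022],[0,0,0]],[[0,0.001,0.028],[0,0,0]],[[0,0.001,0.028],[0,0,0]],[[0,0.001,0.028],[0,0,0]]]' 1; python3 -c "
from h import *
to(.6363,-.019,.212,-8.1)
wrist('w6')
from rig import eyes
f=eyes.grab_frame('scene');a=f['img'][140:290,220:370,::-1]
g=eyes.grab_frame('side');b=g['img'][120:270,260:410,::-1]
cv2.imwrite('pics/c6.png',cv2.resize(np.hstack([a,b]),(800,400),interpolation=2))
def px(f,P): return proj(f,P).round(1).tolist()
"
```

```text
t: 13.25
tcp_pos: [0.6356, -0.0189, 0.2536]
eef_rot: [[0.141, 0.99, -0.0], [0.99, -0.141, 0.0], [-0.0, -0.0, -1.0]]
ft_force: [0.3, -0.4, -1.9]
width: 0.0513
grasp_force: 63.3
t 13.25 tcp [ 0.6356 -0.0189  0.2536] F [ 0.3 -0.4 -1.9] w 0.0513 | shift [-0.      0.0007  0.0416] turn [-0.0001  0.     -0.    ]
```

View pics/c6.png

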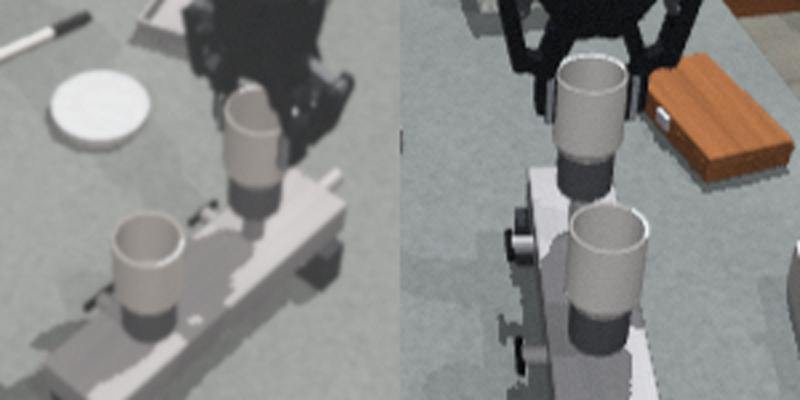

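Scene inset shows the sleeve foot over the spigot (253,228). In the side inset the spigot, at about (577,207), looks slightly left of the sleeve axis. I'll check that numerically.

```bash
python3 -c "
from h import *
a=cv2.cvtColor(cv2.imread('pics/c6.png'),cv2.COLOR_BGR2GRAY)
k=400/150
for r in [170,180,186,200,204,208,212]: print('side',r,[int(a[r,c]) for c in range(545,625,3)])
for r in [195,205,222,226,230,234]: print('scene',r,[int(a[r,c]) for c in range(218,295,3)])
for nm,off in [('side',(400-260*k,-120*k)),('scene',(-220*k,-140*k))]:
  for z in (.11,.1,.09,.1215,.1375): print(nm,z,(proj(F[nm],[.6359,-.0186,z])[0]*k+off).round(1))
"
```

```text
side 170 [204, 204, 204, 210, 124, 48, 51, 55, 54, 56, 60, 57, 58, 60, 59, 59, 58, 56, 57, 57, 53, 48, 37, 144, 152, 155, 154]
side 180 [205, 205, 206, 199, 107, 49, 48, 55, 57, 61, 58, 55, 55, 59, 58, 58, 58, 58, 57, 54, 54, 47, 70, 139, 153, 154, 155]
side 186 [209, 206, 211, 213, 135, 56, 51, 55, 55, 56, 58, 59, 59, 61, 61, 59, 59, 55, 54, 54, 51, 33, 138, 143, 150, 152, 154]
side 200 [209, 208, 208, 210, 213, 213, 215, 205, 157, 76, 73, 79, 70, 67, 61, 54, 83, 144, 152, 193, 203, 205, 199, 204, 156, 149, 152]
side 204 [209, 209, 211, 211, 211, 215, 212, 207, 155, 97, 110, 118, 113, 116, 129, 146, 166, 183, 175, 168, 170, 171, 168, 189, 178, 173, 162]
side 208 [196, 199, 199, 201, 207, 211, 209, 212, 120, 94, 103, 128, 162, 165, 158, 152, 146, 147, 144, 145, 147, 150, 150, 154, 151, 156, 166]
side 212 [198, 199, 199, 196, 201, 201, 199, 205, 121, 99, 146, 160, 147, 133, 134, 141, 140, 142, 148, 149, 146, 145, 147, 147, 147, 147, 143]
scene 195 [164, 164, 158, 124, 90, 75, 78, 79, 80, 81, 81, 83, 83, 83, 84, 84, 83, 80, 80, 81, 91, 140, 192, 204, 203, 203]
scene 205 [125, 159, 160,
[... 215 characters left out ...]
, 211, 210, 209, 208, 206]
scene 226 [187, 185, 183, 182, 186, 186, 192, 186, 151, 116, 108, 111, 113, 116, 117, 144, 189, 208, 210, 211, 211, 210, 208, 207, 206, 206]
scene 230 [163, 159, 154, 147, 157, 158, 166, 164, 136, 112, 109, 111, 115, 116, 118, 150, 196, 208, 210, 210, 209, 207, 206, 206, 207, 208]
scene 234 [142, 141, 139, 136, 137, 137, 138, 134, 121, 110, 110, 112, 114, 115, 123, 160, 202, 210, 209, 208, 206, 207, 209, 207, 208, 207]
side 0.11 [579.  195.3]
side 0.1 [578.1 205.4]
side 0.09 [577.3 215.5]
side 0.1215 [579.9 183.4]
side 0.1375 [581.2 166.5]
scene 0.11 [253.4 209. ]
scene 0.1 [252.7 217.3]
scene 0.09 [252.1 225.4]
scene 0.1215 [254.1 199.4]
scene 0.1375 [255.1 185.7]
```

```bash
python3 -m crank '[[[0.001,-0.001,0.003],[0,0,0]],[[0.001,-0.001,0.006],[0,0,0]],[[0.001,-0.001,0.009],[0,0,0]],[[0.001,-0.001,0.011],[0,0,0]],[[0.001,-0.001,0.012],[0,0,0]]]' 1;  python3 -m crank '[[[0,0,0.001],[0,0,0]],[[0,0,0.002],[0,0,0]],[[0,0,0.003],[0,0,0]],[[0,0,0.004],[0,0,0]],[[0,0,0.005],[0,0,0]]]' 1
```

```text
t: 13.9
tcp_pos: [0.6349, -0.0178, 0.2413]
eef_rot: [[0.141, 0.99, -0.001], [0.99, -0.141, 0.0], [-0.0, -0.001, -1.0]]
ft_force: [-1.0, 0.5, -0.9]
width: 0.0516
grasp_force: 63.3
t: 14.4
tcp_pos: [0.635, -0.0178, 0.2367]
eef_rot: [[0.141, 0.99, 0.0], [0.99, -0.141, -0.0], [0.0, 0.0, -1.0]]
ft_force: [-0.9, -0.7, -1.8]
width: 0.0516
grasp_force: 63.3
```

Bottom is at about z=0.105, past the spigot tip, with no contact force. Continuing.

```bash
python3 -m crank '[[[0,0,0.001],[0,0,0]],[[0,0,0.002],[0,0,0]],[[0,0,0.003],[0,0,0]],[[0,0,0.004],[0,0,0]],[[0,0,0.005],[0,0,0]]]' 1;  python3 -m crank '[[[0,0,0.001],[0,0,0]],[[0,0,0.002],[0,0,0]],[[0,0,0.003],[0,0,0]],[[0,0,0.004],[0,0,0]],[[0,0,0.005],[0,0,0]]]' 1
```

```text
t: 14.9
tcp_pos: [0.6351, -0.0178, 0.2316]
eef_rot: [[0.141, 0.99, 0.0], [0.99, -0.141, 0.0], [0.0, 0.0, -1.0]]
ft_force: [-0.3, 0.6, -1.7]
width: 0.0514
grasp_force: 63.3
t: 15.4
tcp_pos: [0.635, -0.0178, 0.2266]
eef_rot: [[0.141, 0.99, -0.0], [0.99, -0.141, 0.0], [0.0, -0.0, -1.0]]
ft_force: [-0.1, 0.4, -1.0]
width: 0.0514
grasp_force: 63.3
```

```bash
python3 -m crank '[[[0,0,0.001],[0,0,0]],[[0,0,0.002],[0,0,0]],[[0,0,0.003],[0,0,0]],[[0,0,0.004],[0,0,0]],[[0,0,0.005],[0,0,0]]]' 1;  python3 -m crank '[[[0,0,0.001],[0,0,0]],[[0,0,0.002],[0,0,0]],[[0,0,0.003],[0,0,0]],[[0,0,0.004],[0,0,0]],[[0,0,0.005],[0,0,0]]]' 1
```

```text
t: 15.9
tcp_pos: [0.635, -0.0178, 0.2216]
eef_rot: [[0.141, 0.99, -0.0], [0.99, -0.141, -0.0], [-0.0, -0.0, -1.0]]
ft_force: [-0.3, -0.6, -1.6]
width: 0.0513
grasp_force: 63.3
t: 16.4
tcp_pos: [0.635, -0.0178, 0.2166]
eef_rot: [[0.141, 0.99, 0.0], [0.99, -0.141, 0.0], [0.0, -0.0, -1.0]]
ft_force: [-0.2, -0.1, -0.6]
width: 0.0512
grasp_force: 63.3
```

Just under 5 mm should remain. I'll go gently now, one millimetre or so per call.

```bash
python3 -m crank '[[[0,0,0.0005],[0,0,0]],[[0,0,0.001],[0,0,0]],[[0,0,0.0015],[0,0,0]],[[0,0,0.002],[0,0,0]],[[0,0,0.0025],[0,0,0]]]' 1;  python3 -m crank '[[[0,0,0.0005],[0,0,0]],[[0,0,0.001],[0,0,0]],[[0,0,0.0015],[0,0,0]],[[0,0,0.0015],[0,0,0]]]' 1; python3 -m crank '[[[0,0,0.0005],[0,0,0]],[[0,0,0.001],[0,0,0]],[[0,0,0.001],[0,0,0]]]' 1
```

```text
t: 16.9
tcp_pos: [0.6351, -0.0178, 0.2142]
eef_rot: [[0.141, 0.99, 0.0], [0.99, -0.141, 0.0], [0.0, 0.0, -1.0]]
ft_force: [0.3, 0.3, -1.7]
width: 0.0511
grasp_force: 63.3
t: 17.3
tcp_pos: [0.635, -0.0178, 0.2126]
eef_rot: [[0.141, 0.99, -0.0], [0.99, -0.141, -0.0], [-0.0, -0.0, -1.0]]
ft_force: [0.6, -1.2, -1.7]
width: 0.0514
grasp_force: 63.3
t: 17.6
tcp_pos: [0.6351, -0.0178, 0.2121]
eef_rot: [[0.141, 0.99, 0.0], [0.99, -0.141, 0.0], [0.0, 0.0, -1.0]]
ft_force: [-1.4, -0.9, 1.5]
width: 0.0512
grasp_force: 63.6
```

Contact begins at z=0.2121, as expected for the deck. A slight extra press will confirm it.

```bash
python3 -m crank '[[[0,0,0.0005],[0,0,0]],[[0,0,0.001],[0,0,0]],[[0,0,0.001],[0,0,0]]]' 1; python3 -m crank '[[[0,0,0.0005],[0,0,0]],[[0,0,0.001],[0,0,0]],[[0,0,0.001],[0,0,0]]]' 1
```

```text
t: 17.9
tcp_pos: [0.6351, -0.0178, 0.2121]
eef_rot: [[0.141, 0.99, 0.001], [0.99, -0.141, 0.0], [0.0, 0.001, -1.0]]
ft_force: [-2.4, -0.2, 6.6]
width: 0.0511
grasp_force: 64.0
t: 18.2
tcp_pos: [0.635, -0.0178, 0.2121]
eef_rot: [[0.141, 0.99, 0.002], [0.99, -0.141, 0.0], [0.0, 0.002, -1.0]]
ft_force: [-3.5, 0.5, 12.3]
width: 0.0513
grasp_force: 64.3
```

```bash
python3 -m crank '[[[0,0,-0.001],[0,0,0]],[[0,0,-0.002],[0,0,0]],[[0,0,-0.002],[0,0,0]]]' 1; python3 -m crank '[[[0,0,0],[0,0,0]],[[0,0,0],[0,0,0]],[[0,0,0],[0,0,0]],[[0,0,0],[0,0,0]],[[0,0,0],[0,0,0]]]' 0; python3 -m crank '[[[0,0,-0.015],[0,0,0]],[[0,0,-0.04],[0,0,0]],[[0,0,-0.08],[0,0,0]],[[0,0,-0.12],[0,0,0]],[[0,0,-0.15],[0,0,0]]]' 0;  python3 -m crank '[[[0.04,-0.04,0],[0,0,0]],[[0.07,-0.07,0],[0,0,0]],[[0.11,-0.11,0],[0,0,0]],[[0.13,-0.15,0],[0,0,0]],[[0.15,-0.18,0],[0,0,0]]]' 0;python3 -m crank '[[[0,0,0],[0,0,0]],[[0,0,0],[0,0,0]],[[0,0,0],[0,0,0]],[[0,0,0],[0,0,0]],[[0,0,0],[0,0,0]]]' 0; python3 -c "
from h import *
from rig import eyes
a=eyes.grab_frame('scene')['img'][90:310,140:360,::-1]
b=eyes.grab_frame('side')['img'][120:340,180:400,::-1]
cv2.imwrite('pics/c7.png',cv2.resize(np.hstack([a,b]),(800,400),interpolation=2))"
```

```text
t: 18.5
tcp_pos: [0.6351, -0.0178, 0.2121]
eef_rot: [[0.141, 0.99, 0.0], [0.99, -0.141, -0.0], [0.0, 0.0, -1.0]]
ft_force: [-1.2, 0.3, 4.9]
width: 0.0509
grasp_force: 63.7
t: 19.0
tcp_pos: [0.635, -0.0178, 0.2115]
eef_rot: [[0.141, 0.99, -0.0], [0.99, -0.141, -0.0], [-0.0, -0.0, -1.0]]
ft_force: [-0.0, -0.2, 0.4]
width: 0.0851
grasp_force: 0.0
t: 19.5
tcp_pos: [0.635, -0.0178, 0.3645]
eef_rot: [[0.141, 0.99, 0.002], [0.99, -0.141, -0.0], [0.0, 0.002, -1.0]]
ft_force: [-0.3, 0.0, -0.6]
width: 0.0855
grasp_force: 0.0
t: 20.0
tcp_pos: [0.4758, 0.1574, 0.362]
eef_rot: [[0.14, 0.99, 0.0], [0.99, -0.14, 0.0], [0.0, 0.0, -1.0]]
ft_force: [0.1, 0.9, -0.1]
width: 0.0852
grasp_force: 0.0
t: 20.5
tcp_pos: [0.4787, 0.1554, 0.3613]
eef_rot: [[0.143, 0.99, -0.001], [0.99, -0.143, -0.0], [-0.0, -0.001, -1.0]]
ft_force: [1.0, 0.2, -0.1]
width: 0.085
grasp_force: 0.0
```

View pics/c7.png

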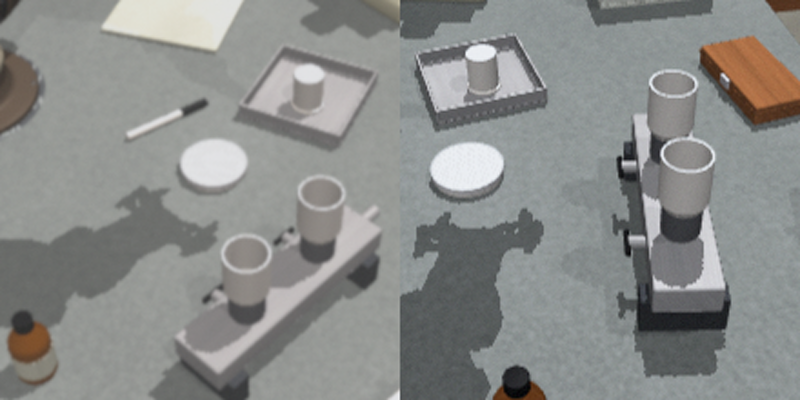

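The beaker stands in the tray at (309,88). Both funnels sit level on the deck at (318,220) and (246,280), and the bystanders haven't moved.

```bash
python3 -c "
from rig import sign_off
print(sign_off())"
```

```text
the job is handed in; nothing more can be done
None
```

The beaker is in the tray and released, the spare funnel is fully home on the freed left port and released, the bystanders were left alone, and the job was handed in at about 20.6 s.

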